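Clear the deck and lay the straightedge on the cylinder head

TASK

We want to check this green cylinder head for warp. First clear the blue ratchet handle off the deck and lay it flat in the middle of the red tool tray; then draw the straightedge straight out by its red end until it is wholly clear of the head, and let go of it on the bench. Now take it by the black band at its middle and lay it gently, right way up, lengthwise along the deck, centred over the row of combustion chambers; leave all other things where they are.

Things in the scene. Friction and masses are not known exactly. Their poses are not given: they have to be found in the camera images.
- head: Green cylinder head fixed on two wooden blocks; with the blocks 380 mm (own x) by 170 (own y) by 145 high (z). Origin: centre of its footprint, on the bench. The head itself spans z 55 to 145; under it, between the blocks (own x -140 to +140), is an open gap 55 high. Its front face (own y = -85) looks roughly to the robot's right (-y), over open bench.
- deck (a point): Centre of the head's flat top (the deck, 380 x 170 mm, bright steel with four dark round combustion chambers in a row along its middle line). 145 mm above the bench; axes as the head's: x along the row of chambers.
- straightedge: Aluminium straightedge, an I-section bar 200 mm long (own x) x 36 wide (own y) x 30 high (z), 0.3 to 0.6 kg. Red cap on the last 36 mm at its -x end, black band over the middle 60 mm. Origin: centre of its underside. At the start it lies on the bench under the head, about square to it, with 65 to 80 mm of its red end sticking out of the front face.
- ratchet: Ratchet handle lying flat, 190 mm long (own x): blue grip 100 x 26 wide x 24 high from x = -95 to +5, steel neck 16 wide x 18 high to x = 55, round steel head 40 across x 24 high centred at x = 75. Origin: its underside, mid-length, about 5 mm from its balance point. Lies across the middle of the deck at the start.
- tray: Red open tool tray fixed on the bench, 260 mm (own x) x 160 (own y), 28 high; walls and floor 5 mm thick. Origin: centre of its underside.
- spray_can: Bystander: yellow and black spray can, 56 mm across, 160 tall, standing. Origin: its underside, on its axis.
- oil_bottle: Bystander: blue oil bottle, 66 mm across, 170 tall, standing. Origin: its underside, on its axis.
- piston: Bystander: bare aluminium piston, 76 mm across, 60 tall, standing. Origin: its underside, on its axis.
- valve_spring: Bystander: valve spring standing on the deck near its +x end, 34 mm across, 45 tall. Origin: its underside, on its axis.
- socket: Bystander: long steel socket standing, 38 mm across, 65 tall. Origin: its underside, on its axis.
- grease_tub: Bystander: white tub with red lid, 80 mm across, 75 tall. Origin: its underside, on its axis.
- screwdriver: Bystander: screwdriver with green handle lying flat, 200 mm long. Origin: its underside, near mid-length.

How it is judged:
By the outcome, as a careful person would: the job done as asked, in the order asked, and still so for the second after the job is handed in, with the robot touching nothing.
It also fails if it takes over 72 s, if anything falls off the work surface, if the arm or the gripper's body presses on something with over 40 N, if the wrist force passes 120 N, or if a joint passes its speed limit or range.

ROBOT

A 7-joint arm with a two-finger parallel gripper is mounted at the origin on the work surface. World frame = base frame: x ahead of the robot, y to its left, z up, the work surface at z = 0. Lengths are in m, angles in rad, forces in N, time in s.
With the tool pointing down it reaches from about 0.4 to 0.9 m from the base axis. Payload 5.6 kg.
Tool frame: the origin (TCP) lies at the very end of the fingers, on their centre line; the grasp point (between the pads) lies 19 mm behind it; x points along the fingers, y is the direction in which the jaws open and shut, and the axes are right-handed (so a half turn about x gives the same grasp; the last joint's range is limited). The gripper opens to 92 mm and grips with 3 to 60 N. Pads are 20 mm wide; open, the fingers measure 128 mm over their backs; the gripper's body (75 mm by 189 mm) begins 69 mm behind the grasp point.
Start: joints at [-1.259, 0.468, -0.012, 1.603, 0.006, 1.071, -0.056], TCP at [0.226, 0.61, 0.215] pointing down, gripper open.
Joint ranges: [-2.53, 2.53], [-0.31, 2.02], [-1.57, 1.55], [0.28, 2.44], [-1.29, 4.43], [0.15, 1.84], [-2.92, 2.92]. Speed limits (rad/s): [2.57, 2.57, 3.14, 3.14, 3.14, 3.14, 3.14].

INTERFACE

Orientations are given as [roll, pitch, yaw] about the fixed x, y, z axes, in that order (R = Rz(yaw) Ry(pitch) Rx(roll)).
In Python, from plant import r, read_camera gives the robot as it stands.
- The arm moves only by the shell command python3 -m inch 'ROWS' [FORCE]. ROWS is JSON, a list of rows, each a list of 7 numbers: the turn, a rotation vector about the world's x, y, z in rad, then the shift along the world's x, y, z in mm, then the opening, from 0 (shut) to 1 (fully open). In form: [[ax, ay, az, dx, dy, dz, grip], ...]. A call has 1 to 12 rows; each row shifts and turns the pose as measured when the row begins; what a row does not reach is not made up. A row lasts 1/8 s, in which the tool goes at most 62.5 mm and 10.7 degrees, less where a joint would pass 70% of its speed; a pose out of reach is approached as far as the arm can. A call is refused whole if a number of a shift passes 62.5 or a number of a turn 0.188, either way. A call with a gripper value outside its range is refused whole. The fingers move at their own pace and stop on an object; FORCE is the grip in N (left out, the last holds). Time passes only in rows, so rows that do not move let the fingers close. It gives the time, the measured TCP pose, the force and the opening at its end, in the units of the state.
- r.observe(): the state, without advancing time (a new reading comes with each control period).
- read_camera(name): name is "side" or "top" or "wrist"; returns a dict with "frame" (384x512x3 uint8, red, green, blue), "range_z" (384x512 float32, m along the optical axis (not along the pixel's ray), 0 where there is no reading), "fx", "fy", "cx", "cy" (pixels), "extrinsics" (4x4, takes a point from camera to world coordinates). Camera axes: x right, y up, looking along -z (the intrinsics and any distortion apply to the point x, -y, -z); pixel columns grow to the right and rows downward; lengths in m; the calibration is good to about 2 mm. A picture is of the moment at which its call begins.
- r.finish_job(): hands the job in, once; it reports no verdict.
The state is a dict: "time": time; "joint_pos": joint angles; "joint_velocities": joint speeds; "tau": joint torques, N m; "eef_pos": TCP position; "ee_rot": TCP orientation; "wrist_force": force on the tool from outside, world axes, zero at the start; "wrist_torque": the same for the moment, N m; "grip_width": opening from 0.0 (shut) to 1.0 (fully open).
Only numpy, scipy, OpenCV 4.12 (cv2) and the standard library are available. Lean on these libraries where they do the work, as an engineer would, in place of code of your own. Each camera call takes 0.05 s, during which the arm holds its last target. There are 200 camera calls.

## Working session

There is one attempt and no reset: what is moved stays moved. The work goes in short steps, Python scripts to look and compute and a shell command to move; the robot and the scene stay as the last step left them, time stands still between calls to the robot, and variables do not carry over. Pictures are saved under pics/ and viewed, about 8 in all and at most 12, crops included, and the job is handed in when it is done.

```bash
ls; mkdir -p pics
cat > h.py <<'E'
import numpy as np, cv2
from plant import r, read_camera
def cloud(c):
    z=c["range_z"]; v,u=np.mgrid[0:z.shape[0],0:z.shape[1]]
    P=np.stack([(u-c["cx"])/c["fx"]*z,-(v-c["cy"])/c["fy"]*z,-z],-1)
    E=np.array(c["extrinsics"]); return P@E[:3,:3].T+E[:3,3]
def save(c,n): cv2.imwrite("pics/"+n,c["frame"][:,:,::-1])
E
python3 - <<'E'
from h import *
s=r.observe(); print(s)
for n in("top","side"):
    c=read_camera(n); save(c,n+"0.png"); np.save(n+"0.npy",cloud(c)); np.save(n+"0f.npy",c["frame"]); print(n,c["fx"],np.round(c["extrinsics"],3).tolist(),[k for k in c])
E
```

```text
pics
{'time': 0.0, 'joint_pos': array([-1.25899778,  0.46835048, -0.01157843,  1.60361592,  0.00599506,
        1.07139585, -0.05628732]), 'joint_velocities': array([ 0.00074497, -0.00193751,  0.00075505, -0.00056317, -0.00061189,
       -0.00156149,  0.00166687]), 'tau': array([-5.85307207e-04, -5.20575106e+01, -1.24224729e-02, -2.43754917e+01,
       -5.66292484e-02,  1.72204332e-02,  1.64176040e-04]), 'eef_pos': array([0.22568876, 0.60894422, 0.21366085]), 'ee_rot': array([-1.4964693 ,  1.56906093, -1.85134333]), 'wrist_force': array([-0.02947464,  0.68818389,  0.24194858]), 'wrist_torque': array([ 0.01402166, -0.04563468, -0.0053163 ]), 'grip_width': 0.9996262837912728}
top 349.03027949904583 [[-0.022, 0.987, -0.161, 0.379], [-1.0, -0.024, -0.01, -0.067], [-0.014, 0.161, 0.987, 1.09], [0.0, 0.0, 0.0, 1.0]] ['frame', 'range_z', 'fx', 'fy', 'cx', 'cy', 'extrinsics']
side 387.19690309095535 [[0.874, 0.375, -0.308, 0.124], [-0.485, 0.682, -0.547, -0.789], [0.005, 0.627, 0.779, 1.17], [0.0, 0.0, 0.0, 1.0]] ['frame', 'range_z', 'fx', 'fy', 'cx', 'cy', 'extrinsics']
```

View pics/top0.png

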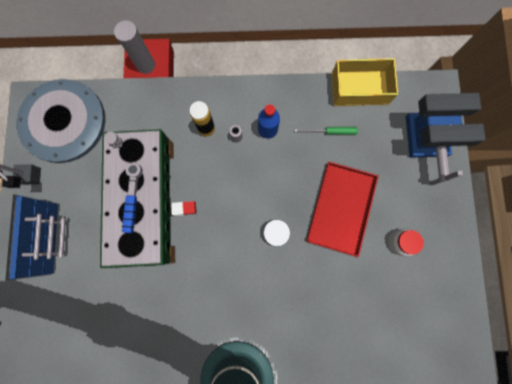

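View pics/side0.png

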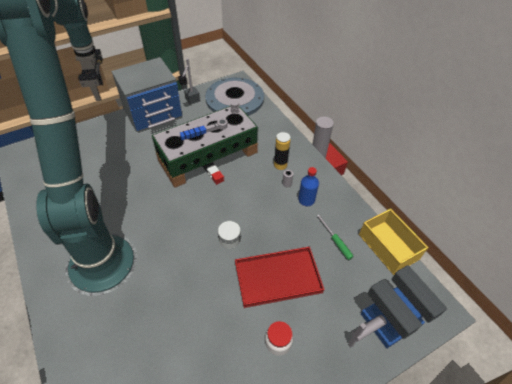

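Run:
```python
from h import *
P=np.load("top0.npy"); F=np.load("top0f.npy"); H=cv2.cvtColor(F,cv2.COLOR_RGB2HSV); h,s,v=[H[...,i] for i in range(3)]
def rect(m,n):
    q=P[m][:,:2].astype(np.float32); (c,wh,a)=cv2.minAreaRect(q*1000); print(n,m.sum(),"c",np.round(c),"wh",np.round(wh),"ang",round(a,1),"z",np.round(np.percentile(P[m][:,2],[2,50,98]),3))
def win(u0,u1,v0,v1):
    m=np.zeros(h.shape,bool); m[v0:v1,u0:u1]=1; return m
def big(m):
    n,l,st,_=cv2.connectedComponentsWithStats(m.astype(np.uint8)); return l==1+np.argmax(st[1:,4])
Z=P[...,2]
W=win(85,185,110,285)
rect(big(W&(abs(Z-.145)<.008)),"deck")
rect(big(W&(s>150)&(h>100)&(h<130)&(Z>.15)),"grip")
rect(big(W&(Z>.152)&win(85,150,160,240)),"ratchet all")
rect(big(W&(Z>.175)&win(85,185,120,157)),"spring")
red=((h<8)|(h>172))&(s>150)
rect(big(red&win(165,215,190,225)),"redcap")
rect(big(red&win(165,215,190,225)&(Z>.025)),"redcaptop")
rect(big((Z>.02)&(Z<.04)&win(174,215,195,222)&(P[...,1]<.2)),"edge top")
rect(big(red&win(295,385,150,265)),"tray")
rect(big(red&win(295,385,150,265)&(Z>.02)),"tray rim")
# dark chambers
m=(v<60)&W&(Z>.05)
n,l,st,ce=cv2.connectedComponentsWithStats((m).astype(np.uint8))
c=read_camera("top"); E=np.array(c["extrinsics"])
for i in range(1,n):
    if st[i,4]>80:
        u,w=ce[i]; d=E[:3,:3]@[(u-c["cx"])/c["fx"],-(w-c["cy"])/c["fy"],-1]; p=E[:3,3]+d*(.145-E[2,3])/d[2]; print(st[i],np.round(p,3))
```

```text
deck 7475 c [526. 274.] wh [379. 171.] ang 1.6 z [0.143 0.147 0.15 ]
grip 397 c [475. 276.] wh [36. 94.] ang 87.4 z [0.153 0.169 0.173]
ratchet all 763 c [433. 150.] wh [414. 169.] ang 53.9 z [0.154 0.169 0.174]
spring 159 c [529. 138.] wh [507.  33.] ang 50.1 z [0.176 0.19  0.194]
redcap 129 c [455.  39.] wh [257.  43.] ang 63.8 z [0.017 0.031 0.035]
redcaptop 122 c [455.  39.] wh [257.  43.] ang 63.8 z [0.027 0.031 0.035]
edge top 256 c [505. 152.] wh [37. 63.] ang 3.9 z [0.026 0.031 0.034]
tray 4376 c [ 484. -257.] wh [297. 318.] ang 71.9 z [0.002 0.006 0.03 ]
tray rim 398 c [ 483. -257.] wh [298. 315.] ang 72.2 z [0.021 0.028 0.034]
[161 132  10 132 955] [0.511 0.18  0.145]
[120 139  23  23 420] [0.655 0.279 0.145]
[119 171  10  20 136] [0.567 0.296 0.145]
[133 202  10  22 137] [0.479 0.254 0.145]
[119 232  24  25 471] [0.394 0.271 0.145]
```

Run:
```python
from h import *
P=np.load("top0.npy"); F=np.load("top0f.npy"); H=cv2.cvtColor(F,cv2.COLOR_RGB2HSV); h,s,v=[H[...,i] for i in range(3)]
ok=P[...,2]<.5; Z=P[...,2]
def rect(m,n):
    q=P[m&ok][:,:2].astype(np.float32); (c,wh,a)=cv2.minAreaRect(q*1000); print(n,m.sum(),"c",np.round(c),"wh",np.round(wh),"ang",round(a,1),"min",q.min(0).round(3),"max",q.max(0).round(3))
x,y=P[...,0],P[...,1]
box=ok&(x>.36)&(x<.7)&(y>.2)&(y<.35)
rect(box&(Z>.155)&(Z<.18)&(x<.64),"ratchet")
g=box&(Z>.155)&(s>150)&(h>100)&(h<130); rect(g&(Z>.163),"grip")
rect(box&(Z>.155)&(Z<.18)&(x>.54)&(x<.64)&~g,"neck/head")
rect(box&(Z>.177),"spring")
red=((h<8)|(h>172))&(s>150)&ok
rect(red&(abs(x-.5)<.05)&(y>.08)&(y<.2)&(Z>.025),"redcap")
t=red&(y<-.1)&(y>-.4)&(x>.3)&(x<.7)
n,l,st,_=cv2.connectedComponentsWithStats(t.astype(np.uint8)); t=l==1+np.argmax(st[1:,4])
rect(t,"tray"); rect(t&(Z>.02),"rim"); rect(t&(Z<.012),"floor")
from scipy.spatial.transform import Rotation as R
print(R.from_euler("xyz",r.observe()["ee_rot"]).as_matrix().round(3))
```

```text
ratchet 727 c [521. 266.] wh [ 39. 188.] ang 87.8 min [0.428 0.244] max [0.615 0.288]
grip 347 c [475. 273.] wh [27. 94.] ang 86.5 min [0.428 0.257] max [0.521 0.287]
neck/head 276 c [578. 262.] wh [75. 39.] ang 1.9 min [0.541 0.244] max [0.615 0.282]
spring 146 c [680. 320.] wh [34. 33.] ang 41.5 min [0.664 0.303] max [0.698 0.337]
redcap 121 c [503. 136.] wh [32. 34.] ang 89.3 min [0.486 0.12 ] max [0.52  0.152]
tray 3863 c [ 491. -332.] wh [159. 257.] ang 72.1 min [ 0.348 -0.4  ] max [ 0.634 -0.22 ]
rim 333 c [ 491. -332.] wh [159. 257.] ang 72.1 min [ 0.348 -0.4  ] max [ 0.634 -0.22 ]
floor 3468 c [ 493. -337.] wh [148. 251.] ang 72.2 min [ 0.354 -0.4  ] max [ 0.634 -0.229]
[[-0.     0.347  0.938]
 [-0.001  0.938 -0.347]
 [-1.    -0.001  0.   ]]
```

Run:
```python
from h import *
P=np.load("top0.npy"); F=np.load("top0f.npy"); H=cv2.cvtColor(F,cv2.COLOR_RGB2HSV); h,s,v=[H[...,i] for i in range(3)]
x,y,Z=[P[...,i] for i in range(3)]; ok=Z<.6
red=((h<8)|(h>172))&(s>150)&ok
t=red&(y<-.1)&(y>-.6)&(x>.3)&(x<.7)
n,l,st,_=cv2.connectedComponentsWithStats(t.astype(np.uint8)); t=l==1+np.argmax(st[1:,4])
for m in (t,t&(Z>.02)):
    q=P[m][:,:2].astype(np.float32)*1000; print(cv2.minAreaRect(q),m.sum())
for y0 in np.arange(.35,.7,.05):
    print(round(y0,2),[round(float(Z[ok&(abs(y-y0-.025)<.025)&(abs(x-x0)<.05)].max(initial=-1)),2) for x0 in np.arange(.2,.8,.1)])
```

```text
((491.22723388671875, -332.35870361328125), (158.7761993408203, 257.129150390625), 72.1297836303711) 4355
((490.9444580078125, -332.26751708984375), (158.7761993408203, 256.5348205566406), 72.1297836303711) 421
0.35 [0.01, 0.15, 0.15, 0.15, 0.15, 0.15, 0.01]
0.4 [0.01, 0.01, 0.01, 0.01, 0.01, 0.03, 0.04]
0.45 [0.01, 0.01, 0.01, 0.01, 0.01, 0.04, 0.04]
0.5 [0.01, 0.19, 0.19, 0.19, 0.01, 0.04, 0.04]
0.55 [0.22, 0.2, 0.2, 0.21, 0.18, 0.04, 0.04]
0.6 [0.01, 0.01, 0.14, 0.0, 0.18, 0.04, 0.04]
0.65 [0.01, 0.01, -1.0, -1.0, 0.12, 0.04, 0.04]
```

```bash
python3 -m inch '[[0,0,0.14,0,0,58,1],[0,0,0.145,30,-36,0,1],[0,0,0,38,-45,0,1],[0,0,0,38,-45,0,1],[0,0,0,38,-45,0,1],[0,0,0,38,-45,0,1],[0,0,0,38,-45,0,1],[0,0,0,38,-45,0,1],[0,0,0,29,-35,0,1]]'
python3 - <<'E'
from h import *
s=r.observe();print(s["time"],s["eef_pos"],s["ee_rot"])
c=read_camera("wrist"); save(c,"w1.png"); P=cloud(c); x,y,Z=[P[...,i] for i in range(3)]
m=(Z>.156)&(Z<.18)&(c["range_z"]>.1)&(x>.4)&(x<.64)&(y>.2)&(y<.34)
print(m.sum(),cv2.minAreaRect(P[m][:,:2].astype(np.float32)*1000))
H=cv2.cvtColor(c["frame"],cv2.COLOR_RGB2HSV); b=m&(H[...,1]>150)&(abs(H[...,0].astype(int)-115)<15)
print(b.sum(),cv2.minAreaRect(P[b][:,:2].astype(np.float32)*1000),np.median(Z[b]))
E
```

```text
time: 1.27
eef_pos: [0.515, 0.2585, 0.2708]
ee_rot: [-1.636, 1.567, -1.687]
wrist_force: [-0.4, 0.1, -1.1]
grip_width: 0.999
1.275 [0.51497236 0.25845241 0.27079148] [-1.63628136  1.5669832  -1.68701555]
5741 ((514.4758911132812, 269.09661865234375), (39.10274887084961, 177.4498748779297), 86.59332275390625)
3182 ((476.2913513183594, 273.25689697265625), (25.985349655151367, 100.93402099609375), 85.47927856445312) 0.16901907604149258
```

```bash
python3 -m inch '[[0,0,-0.025,-2,12,-40,1],[0,0,0,0,0,-55,1],[0,0,0,0,0,-27,1],[0,0,0,0,0,0,0],[0,0,0,0,0,0,0],[0,0,0,0,0,0,0],[0,0,0,0,0,0,0]]' 30
```

```text
time: 2.2
eef_pos: [0.5196, 0.2631, 0.1489]
ee_rot: [-0.496, 1.562, -0.586]
wrist_force: [0.0, 0.8, -0.1]
grip_width: 0.59
```

```bash
python3 -m inch '[[0,0,0,-7,7,0,0],[0,0,0,0,0,0,0],[0,0,0,0,0,0,0],[0,0,0,0,0,0,0],[0,0,0,0,0,0,0]]' 30
```

```text
time: 2.82
eef_pos: [0.5122, 0.2711, 0.1501]
ee_rot: [-0.318, 1.562, -0.407]
wrist_force: [0.6, 0.1, 0.9]
grip_width: 0.28
```

```bash
python3 -m inch '[[0,0,0,0,0,45,0],[0,0,0,0,0,25,0],[0,0,-0.03,-3,-40,0,0],[0,0,-0.04,-3,-60,0,0],[0,0,-0.04,-3,-60,0,0],[0,0,-0.04,-3,-60,0,0],[0,0,-0.04,-4,-60,0,0],[0,0,-0.04,-4,-60,0,0],[0,0,0,-4,-60,0,0],[0,0,0,-3,-60,0,0],[0,0,0,-3,-60,0,0],[0,0,0,-3,-50,0,0]]' 40
```

```text
time: 4.32
eef_pos: [0.4668, -0.3123, 0.2121]
ee_rot: [-2.387, 1.558, -2.705]
wrist_force: [0.8, 0.2, -3.9]
grip_width: 0.277
```

Run:
```python
from h import *
c=read_camera("wrist"); save(c,"w2.png")
s=r.observe(); d=s["ee_rot"][0]-s["ee_rot"][2]; print(s["eef_pos"],90-np.degrees(d))
P=cloud(c);x,y,Z=[P[...,i] for i in range(3)]
H=cv2.cvtColor(c["frame"],cv2.COLOR_RGB2HSV); b=(H[...,1]>150)&(abs(H[...,0].astype(int)-115)<15)&(c["range_z"]>.05)&(Z>.15)&(Z<.28)
print(b.sum(),cv2.minAreaRect(P[b][:,:2].astype(np.float32)*1000),np.percentile(Z[b],[5,50,95]))
```

```text
[ 0.46459763 -0.32059205  0.21258628] 71.39556605754626
5477 ((431.11712646484375, -302.1691589355469), (27.020206451416016, 98.0981674194336), 72.41075134277344) [0.22967639 0.23130849 0.23266224]
```

View pics/w2.png

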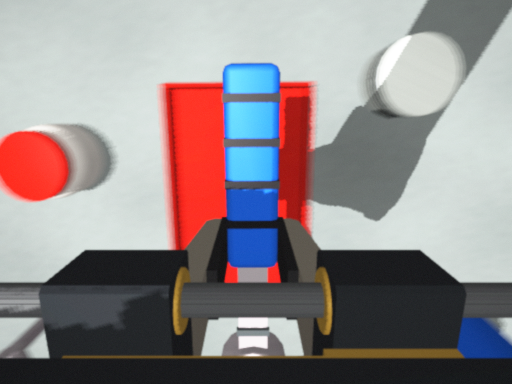

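```bash
python3 -m inch '[[0,0,0,10,-4,-50,0],[0,0,0,7,-3,-60,0],[0,0,0,0,0,-50,0],[0,0,0,0,0,-20,0],[0,0,0,0,0,-3,0],[0,0,0,0,0,0,0]]'
```

```text
time: 5.12
eef_pos: [0.4781, -0.3282, 0.0213]
ee_rot: [-2.276, 1.551, -2.606]
wrist_force: [0.7, 0.6, -3.7]
grip_width: 0.282
```

```bash
python3 -m inch '[[0,0,0,6,0,-6,0],[0,0,0,0,0,-3,0],[0,0,0,0,0,0,0]]'
```

```text
time: 5.5
eef_pos: [0.4867, -0.3288, 0.0145]
ee_rot: [-2.036, 1.553, -2.365]
wrist_force: [-0.8, 0.0, -3.6]
grip_width: 0.28
```

```bash
python3 -m inch '[[0,0,0,0,0,-3,0],[0,0,0,0,0,-2,0],[0,0,0,0,0,-1,0]]'
```

```text
time: 5.88
eef_pos: [0.487, -0.3292, 0.0101]
ee_rot: [-1.975, 1.555, -2.304]
wrist_force: [-3.0, 3.3, 9.1]
grip_width: 0.279
```

```bash
python3 -m inch '[[0,0,0,0,0,0,0.55],[0,0,0,0,0,0,0.55],[0,0,0,0,0,0,0.6],[0,0,0,0,0,40,0.6],[0,0,0,0,0,60,0.6],[0,0,0,0,0,60,0.6]]'
python3 - <<'E'
from h import *
s=r.observe(); print(s["joint_pos"].round(2),90-np.degrees(s["ee_rot"][0]-s["ee_rot"][2]),s["eef_pos"])
c=read_camera("wrist"); print(np.array(c["extrinsics"])[:3,3]); 
c=read_camera("top"); save(c,"t2.png"); P=cloud(c); x,y,Z=[P[...,i] for i in range(3)]; ok=(c["range_z"]>.1)
H=cv2.cvtColor(c["frame"],cv2.COLOR_RGB2HSV)
m=ok&(x>.35)&(x<.6)&(y>-.2)&(y<0)&(Z>.03); print("white",P[m].min(0),P[m].max(0))
m=ok&(x>.45)&(x<.56)&(y>.08)&(y<.18)&(Z>.02)&(Z<.04); print("bar",cv2.minAreaRect(P[m][:,:2].astype(np.float32)*1000),m.sum())
E
```

```text
time: 6.62
eef_pos: [0.4852, -0.3283, 0.1703]
ee_rot: [-2.287, 1.551, -2.617]
wrist_force: [-0.0, -0.7, -0.6]
grip_width: 0.602
[ 0.16  0.44  0.47  1.82 -0.22  0.95  1.97] 71.11266431816702 [ 0.4852474  -0.3283167   0.17026932]
[ 0.42686226 -0.30622082  0.34126861]
white [ 0.35003219 -0.19998745  0.03148341] [ 0.45613943 -0.0898982   0.7015706 ]
bar ((504.38787841796875, 150.53927612304688), (36.68632507324219, 60.02145767211914), 3.1344401836395264) 244
```

View pics/t2.png

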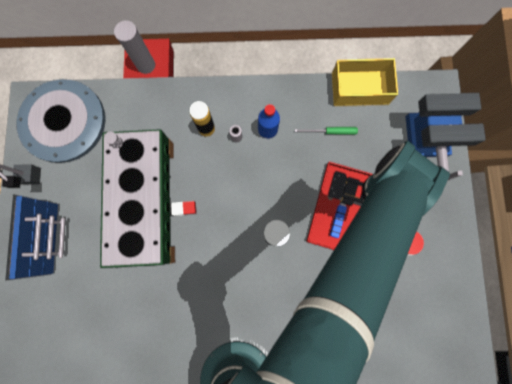

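```bash
python3 -m inch '[[0,0,-0.12,2,50,0,1],[0,0,-0.15,2,60,0,1],[0,0,-0.15,2,60,0,1],[0,0,-0.15,2,60,0,1],[0,0,-0.15,2,60,0,1],[0,0,-0.15,2,60,0,1],[0,0,-0.15,2,55,0,1],[0,0,-0.12,2,30,0,1],[0.13,0,0,0,0,-20,1],[0.13,0,0,0,0,-20,1],[0,0,0,0,0,0,1]]'
python3 - <<'E'
from h import *
from scipy.spatial.transform import Rotation as R
s=r.observe(); print(R.from_euler("xyz",s["ee_rot"]).as_matrix().round(3),s["eef_pos"],s["joint_pos"].round(2))
c=read_camera("wrist"); save(c,"w3.png"); P=cloud(c); x,y,Z=[P[...,i] for i in range(3)]
m=(c["range_z"]>.05)&(x>.45)&(x<.56)&(y>.08)&(y<.18)&(Z>.02)&(Z<.04); print("bar",cv2.minAreaRect(P[m][:,:2].astype(np.float32)*1000),m.sum(),P[m].min(0))
E
```

```text
time: 8.1
eef_pos: [0.5017, 0.1207, 0.1317]
ee_rot: [3.141, 1.31, 1.643]
wrist_force: [0.9, 0.0, 0.2]
grip_width: 0.999
[[-0.018  0.997  0.069]
 [ 0.257  0.072 -0.964]
 [-0.966  0.    -0.258]] [0.50167508 0.12071184 0.13171967] [-0.51  0.38  0.45  2.05 -0.58  0.84  0.4 ]
bar ((503.66265869140625, 150.51087951660156), (35.96042251586914, 60.49971008300781), 4.044474124908447) 2846 [0.48441305 0.11907075 0.02775039]
```

View pics/w3.png

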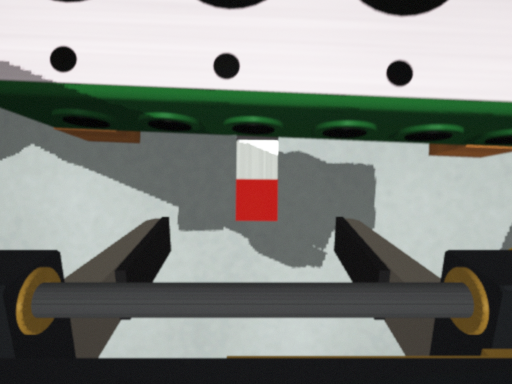

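```bash
python3 -m inch '[[0,0,0,3,12,-40,1],[0,0,0,0,4,-50,1],[0,0,0,0,0,-28,1],[0,0,0,0,0,-3,1],[0,0,0,0,0,0,1]]' 40
```

```text
time: 8.78
eef_pos: [0.5096, 0.1456, 0.0139]
ee_rot: [3.099, 1.314, 1.614]
wrist_force: [1.5, 0.3, 0.5]
grip_width: 1.001
```

```bash
python3 -m inch '[[0,0,0,-5,-6,-4,1],[0,0,0,0,0,-2,0.3],[0,0,0,0,0,0,0.3],[0,0,0,0,0,0,0],[0,0,0,0,0,0,0],[0,0,0,0,0,0,0],[0,0,0,0,0,0,0]]' 40
```

```text
time: 9.65
eef_pos: [0.5064, 0.1399, 0.0112]
ee_rot: [3.078, 1.313, 1.595]
wrist_force: [-0.6, -0.4, -0.0]
grip_width: 0.389
```

```bash
python3 -m inch '[[0,0,0,1,-15,0,0],[0,0,0,2,-25,0,0],[0,0,0,2,-30,0,0]]'
```

```text
time: 10.02
eef_pos: [0.5106, 0.071, 0.0112]
ee_rot: [3.083, 1.309, 1.605]
wrist_force: [-0.5, 1.7, 0.4]
grip_width: 0.391
```

```bash
python3 -m inch '[[0,0,0,2,-30,0,0],[0,0,0,2,-30,0,0],[0,0,0,2,-30,0,0],[0,0,0,1,-12,0,0],[0,0,0,0,0,0,0],[0,0,0,0,0,0,0.7],[0,0,0,0,0,0,0.7],[0,0,0,0,0,0,0.7],[0,0,0,0,-5,50,0.7],[0,0,0,0,0,50,0.7]]'
python3 - <<'E'
from h import *
s=r.observe(); print(s["eef_pos"])
c=read_camera("wrist"); save(c,"w4.png"); P=cloud(c); x,y,Z=[P[...,i] for i in range(3)]
m=(c["range_z"]>.05)&(x>.43)&(x<.6)&(y>-.12)&(y<.2)&(Z>.02)&(Z<.04); print("bar",cv2.minAreaRect(P[m][:,:2].astype(np.float32)*1000),m.sum(),P[m].min(0),P[m].max(0))
b=m&(c["frame"].max(-1)<70); print("band",cv2.minAreaRect(P[b][:,:2].astype(np.float32)*1000),b.sum())
E
```

```text
time: 11.28
eef_pos: [0.5137, -0.0398, 0.1097]
ee_rot: [3.12, 1.307, 1.641]
wrist_force: [0.2, -0.3, -0.2]
grip_width: 0.701
[ 0.5136695  -0.03984656  0.10965494]
bar ((507.13653564453125, 9.554412841796875), (268.2591247558594, 72.6949691772461), 83.75440216064453) 10900 [ 0.4566299  -0.11991036  0.02719413] [0.53655412 0.14309232 0.03965728]
band ((510.1127014160156, 42.460540771484375), (35.7508659362793, 57.720420837402344), 4.9246721267700195) 3046
```

View pics/w4.png

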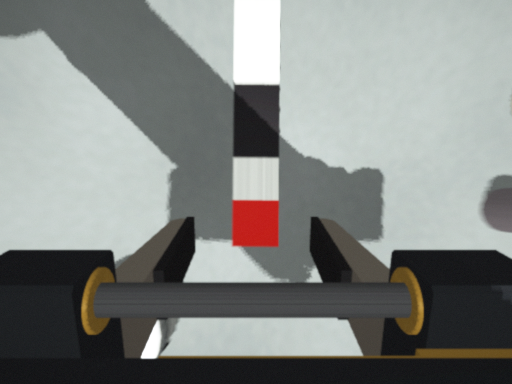

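```bash
python3 -m inch '[[-0.13,0,0,-2,35,0,1],[-0.12,0,0,-1,40,0,1],[0,0,0,0,4,-20,1],[0,0,0,0,0,0,1],[0,0,0,0,0,0,1]]'
python3 - <<'E'
from h import *
from scipy.spatial.transform import Rotation as R
s=r.observe(); print(R.from_euler("xyz",s["ee_rot"]).as_matrix().round(3),s["eef_pos"])
E
```

```text
time: 11.95
eef_pos: [0.5164, 0.0421, 0.098]
ee_rot: [2.885, 1.563, 1.407]
wrist_force: [-0.1, -1.1, -0.5]
grip_width: 0.999
[[ 0.001  0.996  0.092]
 [ 0.008  0.092 -0.996]
 [-1.     0.002 -0.008]] [0.51639439 0.04206298 0.09800999]
```

```bash
python3 -m inch '[[0,0,0,-6,0,-40,1],[0,0,0,0,0,-35,1],[0,0,0,0,0,-10,1],[0,0,0,0,0,0,1]]'
```

```text
time: 12.45
eef_pos: [0.5135, 0.0365, 0.0142]
ee_rot: [2.381, 1.559, 0.892]
wrist_force: [0.2, -0.2, 0.6]
grip_width: 1.002
```

```bash
python3 -m inch '[[0,0,0,-3,6,-5,1],[0,0,0,0,0,-1,0.3],[0,0,0,0,0,0,0.3],[0,0,0,0,0,0,0],[0,0,0,0,0,0,0],[0,0,0,0,0,0,0],[0,0,0,0,0,0,0]]' 50
```

```text
time: 13.32
eef_pos: [0.5118, 0.0431, 0.011]
ee_rot: [2.284, 1.555, 0.794]
wrist_force: [-1.0, -0.5, 1.8]
grip_width: 0.386
```

```bash
python3 -m inch '[[0,0,0,0,0,30,0],[0,0,0,0,0,60,0],[0,0,0,0,0,60,0],[0,0,0,0,0,50,0],[0,0,0.14,1,15,15,0],[0,0,0.15,1,25,0,0],[0,0,0.15,1,25,0,0],[0,0,0.15,1,25,0,0],[0,0,0.15,1,25,0,0],[0,0,0.15,1,25,0,0],[0,0,0.15,1,25,0,0],[0,0,0.15,1,25,0,0]]'
python3 -m inch '[[0,0,0.15,1,20,0,0],[0,0,0.15,0,10,0,0],[0,0,0,0,0,0,0],[0,0,0,0,0,0,0]]'
python3 - <<'E'
from h import *
from scipy.spatial.transform import Rotation as R
s=r.observe(); print(R.from_euler("xyz",s["ee_rot"]).as_matrix().round(3),s["eef_pos"])
c=read_camera("top"); save(c,"t5.png")
P=cloud(read_camera("side"));x,y,Z=[P[...,i] for i in range(3)]
E
```

```text
time: 14.82
eef_pos: [0.5092, 0.2336, 0.2224]
ee_rot: [-2.658, 1.557, -2.926]
wrist_force: [0.3, -0.8, -5.4]
grip_width: 0.39
time: 15.32
eef_pos: [0.5068, 0.2647, 0.2175]
ee_rot: [-2.644, 1.548, -2.602]
wrist_force: [-0.4, 0.6, -5.0]
grip_width: 0.383
[[-0.02  -0.042  0.999]
 [-0.012  0.999  0.041]
 [-1.    -0.011 -0.02 ]] [0.50681044 0.26474311 0.21751851]
```

Run:
```python
from h import *
c=read_camera("wrist"); save(c,"w5.png"); P=cloud(c); x,y,Z=[P[...,i] for i in range(3)]; d=c["range_z"]>.05
print(r.observe()["eef_pos"])
m=d&(Z>.2)&(Z<.28)&(x<.51)&(abs(y-.26)<.05); print("bar",m.sum(),cv2.minAreaRect(P[m][:,:2].astype(np.float32)*1000),np.percentile(Z[m],[5,50,95]),P[m].min(0))
for x0 in np.arange(.42,.5,.02):
    k=m&(abs(x-x0)<.005); print(round(x0,2),y[k].min().round(4),y[k].max().round(4),np.median(Z[k]).round(4)) if k.sum() else 0
```

```text
[0.50710423 0.26495824 0.21804639]
bar 20915 ((458.38330078125, 264.3622741699219), (67.53963470458984, 103.20989990234375), 89.94644927978516) [0.23632202 0.23768491 0.26951245] [0.40678935 0.23055374 0.21836089]
0.42 0.2429 0.2792 0.2378
0.44 0.2435 0.2798 0.2376
0.46 0.2444 0.2806 0.2374
0.48 0.2452 0.2819 0.2375
0.5 0.2306 0.2981 0.2501
```

View pics/w5.png

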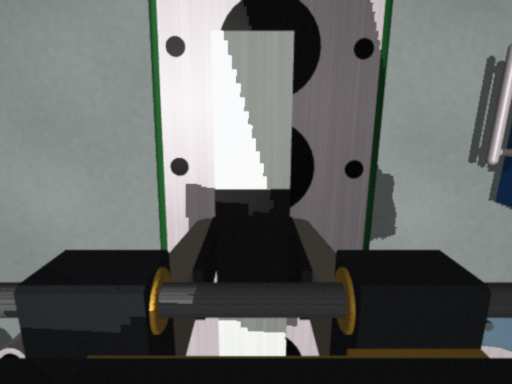

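```bash
python3 -m inch '[[0,0,-0.012,16,9,0,0],[0,0,0,0,0,-20,0],[0,0,0,0,0,-20,0],[0,0,0,0,0,0,0],[0,0,0,0,0,0,0]]'
```

```text
time: 16.1
eef_pos: [0.525, 0.2724, 0.179]
ee_rot: [-2.621, 1.552, -2.598]
wrist_force: [0.0, 0.4, -5.2]
grip_width: 0.386
```

```bash
python3 -m inch '[[0,0,0.004,0,2,-10,0],[0,0,0,0,0,0,0]]'
python3 - <<'E'
from h import *
c=read_camera("wrist"); P=cloud(c); x,y,Z=[P[...,i] for i in range(3)]; d=c["range_z"]>.05
print(r.observe()["eef_pos"])
for x0 in (.44,.46,.48):
    k=d&(abs(x-x0)<.005)&(abs(y-.27)<.05)&(Z>.18)&(Z<.22); q=d&(abs(x-x0)<.005)&(abs(Z-.146)<.008)&(abs(y-.27)<.11)
    print(x0,"bar",y[k].min().round(4),y[k].max().round(4),np.median(Z[k]).round(4),"deck",y[q].min().round(4),y[q].max().round(4),np.median(Z[q]).round(4))
m=d&(abs(y-.27)<.03)&(Z>.18)&(Z<.22);print("end",x[m].min())
E
```

```text
time: 16.35
eef_pos: [0.5255, 0.2749, 0.1697]
ee_rot: [-2.635, 1.554, -2.608]
wrist_force: [-0.4, 0.2, -4.7]
grip_width: 0.388
[0.52609837 0.27489798 0.17029047]
0.44 bar 0.2542 0.2903 0.1892 deck 0.1877 0.3563 0.1459
0.46 bar 0.2547 0.2908 0.1891 deck 0.1881 0.3565 0.1459
0.48 bar 0.2552 0.2913 0.189 deck 0.1889 0.3577 0.146
end 0.4256238241008811
```

```bash
python3 -m inch '[[0,0,0,0,0,-7,0],[0,0,0,0,0,-3,0],[0,0,0,0,0,-2,0],[0,0,0,0,0,0,0]]'
```

```text
time: 16.9
eef_pos: [0.5263, 0.2749, 0.1578]
ee_rot: [-2.626, 1.556, -2.599]
wrist_force: [-0.3, -0.0, -4.5]
grip_width: 0.387
```

```bash
python3 -m inch '[[0,0,0,0,0,-1.5,0],[0,0,0,0,0,-0.8,0],[0,0,0,0,0,0,0]]'
```

```text
time: 17.27
eef_pos: [0.5266, 0.2751, 0.1563]
ee_rot: [-2.642, 1.557, -2.616]
wrist_force: [0.4, 0.1, -4.1]
grip_width: 0.386
```

```bash
python3 -m inch '[[0,0,0,-1,0,-1,0],[0,0,0,0,0,-1,0]]'
```

```text
time: 17.52
eef_pos: [0.5266, 0.2751, 0.1562]
ee_rot: [-2.635, 1.559, -2.609]
wrist_force: [-3.8, -2.5, 8.0]
grip_width: 0.387
```

Contact (about 12 N over the hanging load). Release and back off.

```bash
python3 -m inch '[[0,0,0,0,0,0,0.5],[0,0,0,0,0,0,0.65],[0,0,0,0,0,0,0.65],[0,0,0,0,0,30,0.65],[0,0,0,0,0,55,0.65],[0,0,0,0,0,60,0.65],[0,0,0,-30,-40,30,0.65],[0,0,0,-30,-60,0,0.65],[0,0,0,-30,-60,0,0.65],[0,0,0,-20,-60,0,0.65],[0,0,0,-20,-60,0,0.65],[0,0,0,0,0,0,0.65]]'
python3 - <<'E'
from h import *
c=read_camera("top"); save(c,"t6.png"); P=cloud(c); x,y,Z=[P[...,i] for i in range(3)]; ok=c["range_z"]>.1
H=cv2.cvtColor(c["frame"],cv2.COLOR_RGB2HSV); h,s=H[...,0],H[...,1]
R=lambda m:cv2.minAreaRect(P[m][:,:2].astype(np.float32)*1000)
print("bar",R(ok&(x>.38)&(x<.66)&(abs(y-.275)<.06)&(Z>.16)&(Z<.19)))
print("deck",R(ok&(x>.3)&(x<.75)&(abs(y-.275)<.1)&(abs(Z-.146)<.006)))
print("spring",R(ok&(x>.64)&(abs(y-.3)<.06)&(x<.72)&(Z>.177)&(Z<.2)))
t=ok&(abs(x-.49)<.12)&(abs(y+.33)<.1)&(Z<.06)
print("grip",R(t&(s>120)&(h>100)&(h<130)&(Z>.02))); print("steel",R(t&(s<90)&(Z>.015)))
save(read_camera("side"),"s6.png")
E
```

```text
time: 19.02
eef_pos: [0.3968, -0.0009, 0.336]
ee_rot: [-2.564, 1.567, -2.536]
wrist_force: [-0.1, 1.5, 0.2]
grip_width: 0.649
bar ((528.4947509765625, 274.1958923339844), (200.8378143310547, 37.774314880371094), 1.101401925086975)
deck ((526.4246826171875, 273.487060546875), (379.9986877441406, 170.9900665283203), 1.7060707807540894)
spring ((680.8805541992188, 320.4354553222656), (33.42303466796875, 32.58252716064453), 38.42225646972656)
grip ((451.682373046875, -315.3323669433594), (23.617788314819336, 95.58869934082031), 71.27803039550781)
steel ((523.2529296875, -344.781494140625), (66.80027770996094, 214.15460205078125), 58.065757751464844)
```

View pics/t6.png

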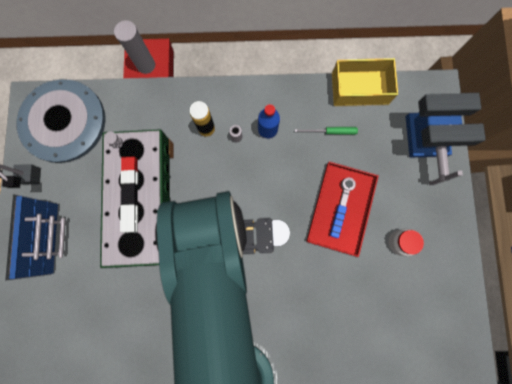

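View pics/s6.png

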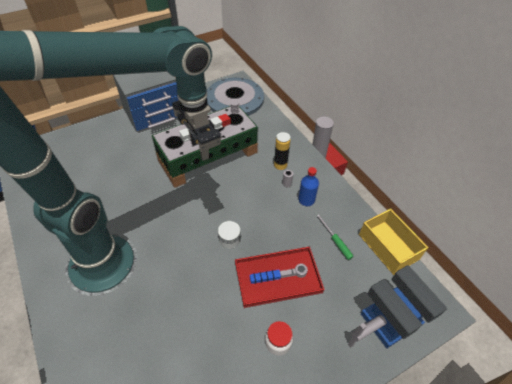

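```bash
python3 -m inch '[[0,0,0,0,0,0,0.65],[0,0,0,0,0,0,0.65]]'; python3 -c "
from plant import r; print(r.finish_job())"
```

```text
time: 19.38
eef_pos: [0.3986, 0.005, 0.3356]
ee_rot: [-2.359, 1.565, -2.321]
wrist_force: [-0.1, 0.0, 0.6]
grip_width: 0.645
the job is handed in; nothing more can be done
None
```

The job is done and handed in, at about 19 s of the 72 s allowed; no verdict is reported.

- **Ratchet:** it lies flat in the red tray, about 4 mm from the tray's centre and lined up with its long side.
- **Straightedge, first move:** I drew it out by the red end and let go of it on the bench. Its far end was then about 45 mm clear of the head.
- **Straightedge, placing:** I took it again by the black band and laid it right way up along the row of chambers, with the red end towards the valve spring. The last top view puts it about 2 mm lengthwise and 1 mm sideways from the deck's centre, and 0.6° off the deck's axis. It touched down with about 12 N.
- **Other things:** the valve spring measured within 1 mm of where it began, and in the last pictures the other bystanders look unmoved.

No final check failed. The mask for the ratchet's steel part gave an implausible size (it took in other pixels), so its position comes from the blue grip alone.

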